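# Slide a power-supply module home in the test dock

### The arm

A 6-joint arm with a two-finger parallel gripper is mounted at the origin on the work surface. World frame = base frame: x ahead of the robot, y to its left, z up, the work surface at z = 0. Lengths are in m, angles in degrees, forces in N, time in s.
With the tool pointing down it reaches from about 0.375 to 0.9 m from the base axis. Payload 3.1 kg.
Tool frame: the origin (TCP) lies between the finger pads; the fingertips stand 19 mm ahead of it and the grasp point (between the pads) is the TCP; z points along the fingers, x is the direction in which the jaws open and shut, and the axes are right-handed (so a half turn about z gives the same grasp; the last joint's range is limited). The gripper opens to 87 mm and grips with 3 to 60 N. Pads are 19 mm wide; open, the fingers measure 117 mm over their backs; the gripper's body (75 mm by 190 mm) begins 51 mm behind the grasp point.
Start: joints at [-87.519, 30.224, 82.088, -0, 67.689, -10.227], TCP at [0.138, -0.61, 0.242] pointing down, gripper open.
Joint ranges: [-176.69, 176.69], [-43.24, 126.21], [12.49, 139.97], [-82, 262], [0, 151.66], [-163.58, 163.58]. Speed limits (degrees/s): [159.86, 159.86, 180, 180, 180, 180].

### API

Orientations are given as a 3x3 rotation matrix whose columns are the frame's x, y, z axes.
In Python, from rig import read_state, capture, camera_info, hand_in, spot_in, silhouettes gives the robot as it stands.
- The arm moves only by the shell command python3 -m jog 'ROWS'. ROWS is text: rows parted by semicolons, each of 7 numbers parted by spaces: the shift along the tool's x, y, z in m, then the turn, a rotation vector about the tool's x, y, z in degrees, then the opening, from 0 (shut) to 1 (fully open). A call has 1 to 8 rows; each row is the pose to reach, as a shift and turn from the pose commanded when the call began, along the tool's axes at that moment; what a row does not reach only later rows make up. A row lasts 1/8 s, in which the tool goes at most 62.5 mm and 10.7 degrees, less where a joint would pass 70% of its speed; a pose out of reach is approached as far as the arm can. A call with a gripper value outside its range is refused whole. The fingers move at their own pace and stop on an object; the grip force is fixed at half the most. Time passes only in rows, so rows that repeat a pose let the fingers close. It gives the time, the measured TCP pose, the force and the opening at its end, in the units of the state.
- read_state(): the state, without advancing time (a new reading comes with each control period).
- capture(name): name is "scene" or "top" or "wrist"; returns (picture, depth): 480x640x3 uint8, red, green, blue; 480x640 float32, m along the optical axis (not along the pixel's ray), 0 where there is no reading.
- camera_info(name): a dict with "vfov" (degrees; the focal length in pixels is half the picture's height over the tangent of half this angle, whatever the lens; pixels are square), "cx", "cy" (the principal point, pixels), "R" (3x3) and "t" (3): a world point X has camera coordinates R X + t; the wrist camera has in their place "tool_from_camera" (4x4, takes a point from camera to tool coordinates, whose origin is the TCP and whose axes are the tool frame's). Camera axes: x right, y down, z forward; pixel columns grow to the right and rows downward; lengths in m; the calibration is good to about 2 mm. The wrist camera is an equidistant fisheye: a pixel r from the principal point sees the ray r / f radians off the axis. A picture is of the moment at which its call begins: read the wrist's pose just before it. camera_info takes no time and is no camera call.
- hand_in(): hands the job in, once; it reports no verdict.
Trained networks look in the newest picture that a camera, given by its name, has taken for a name from the list of things; names that differ only in an ending like _2 or _b are one class to them, and where a whole thing is asked for, a point or a joint stands for the part that bears it (a point fixed in the world has none). Each returns a list of dicts, best first, with "score" (0 to 1); they miss things now and then, are a little off and sometimes report something else, mostly with a low value. They report only what shows in the picture. A call takes as long as a camera call. They do not tell look-alikes from the thing itself.
- spot_in(label, camera): "centre" ([x, y, z] in m, in world coordinates, good to about 4 mm: the middle of the surface that is visible of it).
- silhouettes(label, camera): "region" (480x640 bool, what is visible of it).
The state is a dict: "time_s": time; "joint_positions": joint angles; "qvel": joint speeds; "tau": joint torques, N m; "position": TCP position; "tcp_rot": TCP orientation; "force": force on the tool from outside, world axes, zero at the start; "moment": the same for the moment, N m; "opening": opening from 0.0 (shut) to 1.0 (fully open).
Only numpy, scipy, OpenCV 4.12 (cv2) and the standard library are available. Lean on these libraries where they do the work, as an engineer would, in place of code of your own. Each camera call takes 0.05 s, during which the arm holds its last target.

### The job

Push the flat aluminium power-supply module down the lane between the two low rails of the test dock until it sits square and fully home against the black stop block at the lane's end. The rails are bare contacts: neither the module nor the hand may touch either of them, and the module starts askew in front of the lane. Only push it with the fingers, never lift or tip it, leave the capacitors and everything else on the bench where they are, and finish with the hand clear.

Things in the scene. Friction and masses are not known exactly. Their poses are not given: they have to be found in the camera images.
- module: The power-supply module: aluminium box 100 mm long (x), 90 wide (y), 50 high, dark vent slots on top, about 0.6 kg, loose; slides at a few newtons. It stands on the dock plate before the lane's open end, up to 15 mm off the lane's centre line and turned up to 0.25 rad. Origin: centre of its underside; x points down the lane when it is square.
- dock: Fixed test dock: grey plate 400 (x) x 260 (y) x 6 mm on the bench. Origin: centre of its underside. x runs down the lane from the open end to the black stop block (100 mm wide, 34 high above the plate, face at x = +185 mm: a module that is home has its origin at x = +135); y is to the left of that; lane centre line y = 0. The plate before the lane (x -200 to -10) is free but for the module.
- rail_left: Rail on the lane's +y side: fixed bare brass bar 195 mm long, 8 wide, 16 high on the plate (top 22 mm above the bench), from x = -10 to +185 mm of the dock, inner face at y = +55. Origin: middle of its underside, axes as the dock's. The lane is 110 mm wide between the inner faces: 10 mm free each side of a centred module.
- rail_right: The rail on the -y side of the lane: the same bar, its inner face at y = -55 mm of the dock.
- cap_a: Bystander, to be left alone: one of two big electrolytic capacitors, black cans 33 mm in diameter and 46 mm tall, standing loose on the dock plate outside the left rail; origin at the centre of its underside.
- cap_b: Bystander, to be left alone: the other capacitor, the same, standing on the dock plate outside the right rail; origin at the centre of its underside.
- spool: Bystander, to be left alone: steel-grey solder spool, 54 mm in diameter, 50 mm tall, standing on the bench off the dock's right-hand long edge; origin at the centre of its underside.
- driver: Bystander, to be left alone: screwdriver about 170 mm long with a black handle, lying on the bench off the dock's left-hand long edge; origin on the bench near its middle, x along the blade.
- meter: Bystander, to be left alone: yellow handheld meter 150 x 75 x 45 mm lying face up on the bench beyond the far end of the lane; origin at the centre of its underside.
- tray: Bystander, to be left alone: small grey open parts tray 130 x 90 x 32 mm on the bench before the open end of the dock; origin at the centre of its underside.
- mug: Bystander, to be left alone: white mug 76 mm in diameter, 92 mm tall, on the bench to the right of the dock; origin at the centre of its underside.
There are look-alikes about, which are no part of the job. Leave any orange look-alike of the module alone.

How it is judged (in metres and radians):
On the way:
1. the module is part of the way down the lane, between the rails (x of module in the frame of dock between 0.02 and 0.12 m and y of module in the frame of dock between -0.012 and 0.012 m), for 0.1 s.
At the end, for the whole second after the job is handed in: The module is at rest on the dock plate between the rails, within 4 mm of touching the stop block and square to the lane within 0.06 rad (about 3.5 degrees) (x of module in the frame of dock above 0.131 m and y of module in the frame of dock between -0.0105 and 0.0105 m and angle between the x axis of module and the x axis of dock, either way round below 0.06 rad and z of module in the frame of dock below 0.009 m and linear speed of module below 0.01 m/s).
It fails at once if something touches a rail (contact force between any of rail_left, rail_right and anything else above 0.2 N).
It fails at once if the module is lifted off the plate or tipped (z of module in the frame of dock above 0.013 m or angle between module's own z axis and vertical above 0.1 rad).
It fails at once if a bystander is moved by more than 15 mm (distance of any of cap_a, cap_b, spool, driver, meter, tray, mug from where it was at the start of the episode above 0.015 m).
It also fails if it takes over 64 s, if anything falls off the work surface, if the arm or the gripper's body presses on something with over 40 N, if the wrist force passes 120 N, or if a joint passes its speed limit or range.

## Working session

There is one attempt and no reset: what is moved stays moved. The work goes in short steps, Python scripts to look and compute and a shell command to move; the robot and the scene stay as the last step left them, time stands still between calls to the robot, and variables do not carry over. Pictures are saved under pics/ and viewed, and the job is handed in when it is done.

```bash
ls; mkdir -p pics
python3 - <<'E'
from rig import *
import cv2, json
s=read_state(); print(s)
for n in("scene","top"):
    p,d=capture(n); cv2.imwrite(f"pics/{n}0.png",p[:,:,::-1]); print(n,camera_info(n))
    import numpy as np; np.save(f"pics/{n}_d.npy",d); np.save(f"pics/{n}_p.npy",p)
E
```

```text
pics
{'time_s': 0.0, 'joint_positions': array([-8.75185143e+01,  3.02774197e+01,  8.21576877e+01, -4.41439146e-04,
        6.76885167e+01, -1.02259678e+01]), 'qvel': array([ 0.00804518,  0.02417526, -0.08962157,  0.00164386, -0.00585111,
       -0.01448322]), 'tau': array([-2.09198835e-03, -4.40050864e+01, -1.76591295e+01,  6.33717491e-02,
        5.83185093e-02, -1.64360813e-04]), 'position': array([ 0.13749322, -0.60897052,  0.24058095]), 'tcp_rot': array([[ 2.19975862e-01, -9.75505310e-01, -1.00539636e-04],
       [-9.75503002e-01, -2.19975564e-01,  2.15531230e-03],
       [-2.12463486e-03, -3.76039965e-04, -9.99997672e-01]]), 'force': array([ 0.04133742, -0.14830324, -0.99431098]), 'moment': array([ 2.12259497e-02, -5.31974157e-03,  5.08666122e-05]), 'opening': 1.000111519196551}
scene {'vfov': 57.269498866512706, 'cx': 327.8685537653368, 'cy': 235.68724370036972, 'R': array([[-0.49366707,  0.86962271, -0.00701145],
       [ 0.64901897,  0.36304447, -0.66856046],
       [-0.57884989, -0.33459684, -0.74362474]]), 't': array([ 0.21515495, -0.35162363,  1.36022166])}
top {'vfov': 51.68081735501727, 'cx': 320.7037556428876, 'cy': 239.11439061037393, 'R': array([[-1.12094779e-02, -9.99936682e-01, -9.89269156e-04],
       [-9.84087644e-01,  1.12072454e-02, -1.77329938e-01],
       [ 1.77329796e-01, -1.01424847e-03, -9.84150961e-01]]), 't': array([0.04519634, 0.56309716, 1.24034803])}
```

View pics/scene0.png

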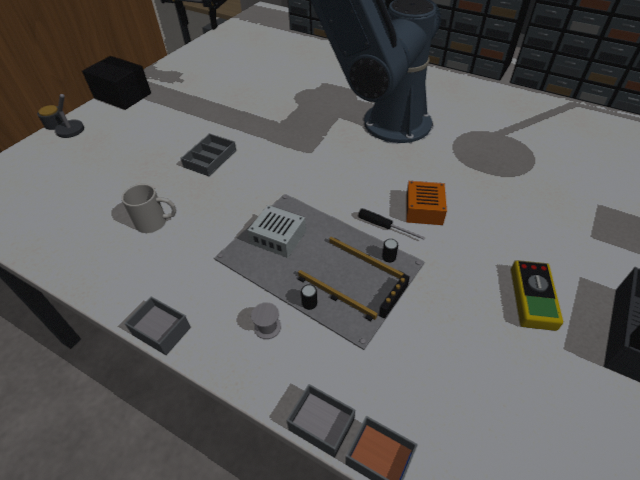

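View pics/top0.png

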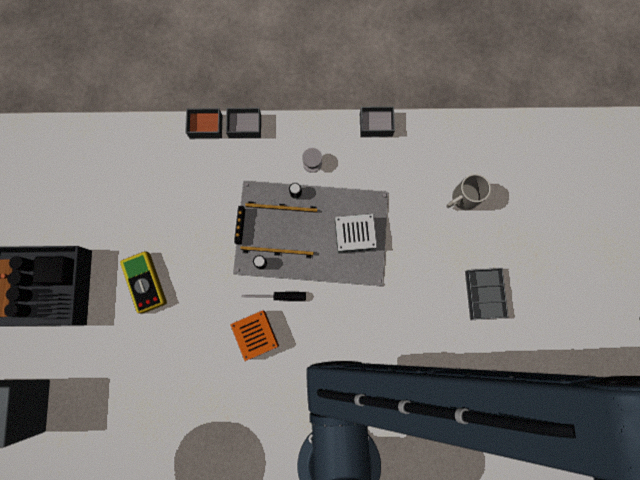

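The module is the silver box at top-view (356,232); the orange box at (255,335) is the look-alike. Next I'll confirm that in a crop and measure both the dock and the module.

```bash
cat > h.py <<'E'
import numpy as np, cv2
from rig import *
def ray(info,u,v):
    f=240/np.tan(np.radians(info['vfov']/2)); R=np.array(info['R']);t=np.array(info['t'])
    d=np.stack([(np.asarray(u,float)-info['cx'])/f,(np.asarray(v,float)-info['cy'])/f,np.ones_like(np.asarray(u,float))],-1)
    return -R.T@t, d@R   # world origin, world dirs
def onz(info,u,v,z):
    o,d=ray(info,u,v); s=(z-o[2])/d[...,2]; return o+s[...,None]*d
def proj(info,X):
    f=240/np.tan(np.radians(info['vfov']/2)); c=np.asarray(X)@np.array(info['R']).T+info['t']
    return np.stack([c[...,0]/c[...,2]*f+info['cx'],c[...,1]/c[...,2]*f+info['cy']],-1)
E
python3 - <<'E'
from h import *
p=np.load('pics/top_p.npy'); i=camera_info('top')
c=p[165:300,215:405]; cv2.imwrite('pics/crop1.png',cv2.resize(c,None,fx=4,fy=4,interpolation=cv2.INTER_CUBIC)[:,:,::-1])
for l in('module','rail_left','dock','cap_a'):
    for r in silhouettes(l,'top')[:3]:
        m=r['region'].astype(np.uint8); v,u=np.nonzero(m)
        print(l,r['score'],len(u),u.mean(),v.mean(),cv2.minAreaRect(np.stack([u,v],1).astype(np.float32)))
        np.save(f'pics/m_{l}_{int(u.mean())}.npy',m)
E
```

```text
module 0.89 1449 254.05728088336784 334.9558316080055 ((254.1449737548828, 335.14794921875), (39.9230842590332, 37.384620666503906), 67.38013458251953)
module 0.34 1860 486.0822580645161 293.56666666666666 ((486.00238037109375, 293.7711486816406), (51.55015182495117, 37.69746780395508), 83.48019409179688)
rail_left 0.56 294 275.25850340136054 250.87414965986395 ((276.96282958984375, 251.58493041992188), (70.23953247070312, 6.8750457763671875), 3.6329505443573)
dock 0.81 12540 306.8121212121212 233.37775119617226 ((309.98529052734375, 232.691162109375), (152.70274353027344, 95.71723175048828), 4.39870548248291)
cap_a 0.7 167 295.08383233532936 190.8622754491018 ((295.0, 190.5), (15.0, 12.0), 90.0)
cap_a 0.6 160 259.48125 262.48125 ((259.5, 262.5), (13.0, 13.0), 90.0)
```

View pics/crop1.png

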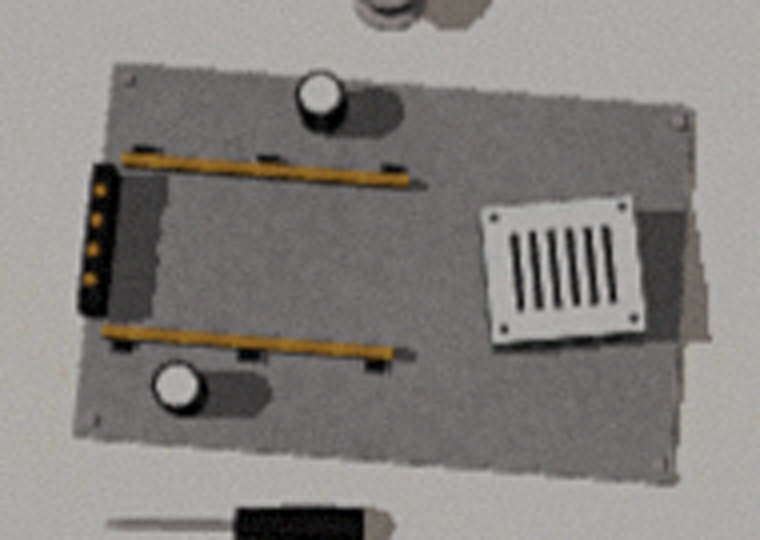

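The crop shows the silver module with its vent slots, askew before the lane. The brass rails open to the right and the stop block is at the left. The network's top "module" hit is the orange look-alike, so I'm ignoring it and fitting poses by colour.

```bash
cat >> h.py <<'E'
def fitdock(p,i,full=True):
    # rails: brass mask -> two lines at z .022 ; plate corners unused here
    hsv=cv2.cvtColor(p,cv2.COLOR_RGB2HSV)
    m=((hsv[...,0]>8)&(hsv[...,0]<28)&(hsv[...,1]>130)&(hsv[...,2]>70)).astype(np.uint8)
    n,l,st,ce=cv2.connectedComponentsWithStats(m,connectivity=8)
    return m,n,l,st,ce
E
python3 - <<'E'
from h import *
for cam in('top','scene'):
    p=np.load(f'pics/{cam}_p.npy'); i=camera_info(cam)
    m,n,l,st,ce=fitdock(p,i)
    for k in range(1,n):
        if st[k,4]>120:
            v,u=np.nonzero(l==k); X=onz(i,u,v,.022)[:,:2]
            r=cv2.minAreaRect((X*1000).astype(np.float32)); d=X-X.mean(0); w=np.linalg.svd(d,full_matrices=False)[2][0]
            print(cam,st[k],X.mean(0).round(4),np.degrees(np.arctan2(w[1],w[0])).round(2),[np.round(a,1) for a in r])
    if cam=='top':
        C=np.array([[115,65],[693,108],[677,485],[75,437]])/4+[215,165]
        Y=onz(i,C[:,0],C[:,1],.006)[:,:2]; print(Y.round(4),Y.mean(0)); print([np.linalg.norm(Y[k]-Y[k-1]).round(4) for k in range(4)])
        print('x dir',np.degrees(np.arctan2(*(Y[0]-Y[1]+Y[3]-Y[2])[::-1])))
    # module: bright low-sat
    hsv=cv2.cvtColor(p,cv2.COLOR_RGB2HSV)
    box=(slice(200,265),slice(325,390)) if cam=='top' else (slice(200,260),slice(240,312))
    g=p.mean(-1); 
    mm=np.zeros(g.shape,np.uint8); mm[box]=(g[box]>(150 if cam=='top' else 150))
    mm=cv2.morphologyEx(mm,cv2.MORPH_CLOSE,np.ones((7,7)))
    n,l,st,ce=cv2.connectedComponentsWithStats(mm); k=1+st[1:,4].argmax()
    v,u=np.nonzero(l==k); X=onz(i,u,v,.056)[:,:2]; r=cv2.minAreaRect((X*1000).astype(np.float32)); print('mod',cam,st[k],X.mean(0),r)
    q=p.copy(); q[l==k]=[0,255,0]; cv2.imwrite(f'pics/mod_{cam}.png',cv2.resize(q[box],None,fx=6,fy=6,interpolation=0)[:,:,::-1])
E
```

```text
top [190 114  28  18 273] [0.9022 0.359 ] -92.99 [array([902., 361.]), array([76.1, 50.2]), np.float64(89.3)]
top [246 203  71   9 214] [0.6578 0.1447] 84.73 [array([658.1, 144.9]), array([190.1,   9.2]), np.float64(84.7)]
top [241 246  73   9 205] [0.5401 0.1553] -95.25 [array([540.2, 155.2]), array([191.9,   7.7]), np.float64(84.8)]
top [120 252  44  61 368] [0.4604 0.5015] -159.21 [array([460.6, 510. ]), array([149.7,  72.8]), np.float64(21.3)]
top [  0 259  12  58 441] [0.4564 0.8707] -176.61 [array([450.4, 865.5]), array([150.9,  28.8]), np.float64(5.9)]
top [ 231  311   47   50 1267] [0.3195 0.2137] -155.15 [array([319.8, 214. ]), array([101. ,  91.6]), np.float64(22.5)]
[[ 0.7359  0.2489]
 [ 0.7007 -0.1479]
 [ 0.4427 -0.1282]
 [ 0.4792  0.2713]] [0.58962784 0.06103103]
[np.float64(0.2577), np.float64(0.3983), np.float64(0.2587), np.float64(0.4011)]
x dir 84.86237932961426
mod top [ 336  214   40   36 1234] [ 0.58115067 -0.05107118] ((581.482421875, -51.13569641113281), (86.47622680664062, 98.19567108154297), 4.603621482849121)
scene [ 38 105  19  11 149] [ 0.5006 -0.9767] 73.47 [array([ 501.2, -976.5]), array([61.5, 50.3]), np.float64(64.1)]
scene [ 407  181   40   44 1402] [0.3206 0.2141] 19.36 [array([315.7, 213.2]), array([150.7,  94. ]), np.float64(21.8)]
scene [330 237  73  38 194] [0.5441 0.1594] 84.9 [array([543.7, 156. ]), array([185.8,   7.2]), np.float64(85.0)]
scene [515 261  48  70 750] [0.4921 0.5198] 27.58 [array([461.6, 512.5]), array([165.9,  72.7]), np.float64(21.7)]
scene [299 271  78  46 256] [0.6618 0.1537] 84.86 [array([661.1, 148.4]), array([194. ,   7.9]), np.float64(84.6)]
scene [ 352  426   59   54 1788] [0.899  0.3607] 91.56 [array([898.5, 360.4]), array([77.6, 55.7]), np.float64(89.9)]Traceback (most recent call last):
  File "<stdin>", line 20, in <module>
ValueError: attempt to get argmax of an empty sequence
```

```bash
cat >> h.py <<'E'
TH=np.radians(84.8); O=np.array([.5905,.062])
ex=np.array([np.cos(TH),np.sin(TH)]); ey=np.array([-ex[1],ex[0]])
def d2w(x,y): return O+x*ex+y*ey
def w2d(P): d=np.asarray(P)[...,:2]-O; return np.stack([d@ex,d@ey],-1)
def rows(x,y,z,yaw=0):
    """shift+rotvec to put TCP at dock (x,y), height z, tool x = -ey turned by yaw deg"""
    from scipy.spatial.transform import Rotation as R
    s=read_state(); T=s['tcp_rot']; a=TH-np.pi/2+np.radians(yaw)
    X=np.array([np.cos(a),np.sin(a),0]); Z=np.array([0,0,-1.]); G=np.stack([X,np.cross(Z,X),Z],1)
    sh=T.T@(np.r_[d2w(x,y),z]-s['position']); rv=R.from_matrix(T.T@G).as_rotvec(degrees=True)
    print('t',s['time_s'],'tcp dock',w2d(s['position']).round(4),'z',s['position'][2].round(4),'F',s['force'].round(2),'open',s['opening'])
    print('shift',sh.round(4),'rot',rv.round(2))
E
python3 -c "
from h import *
rows(-.21,-.001,.2)"
```

```text
t 0.3 tcp dock [-0.7098  0.3903] z 0.2412 F [ 0.08 -0.67  0.79] open 1.0007456044257208
shift [-0.3552 -0.526   0.0415] rot [-3.000e-02  3.000e-02 -7.209e+01]
```

```bash
python3 -m jog '-0.355 -0.526 0.041 0 0 -72 0.6;-0.355 -0.526 0.041 0 0 -72 0.6;-0.355 -0.526 0.041 0 0 -72 0.6;-0.355 -0.526 0.041 0 0 -72 0.6;-0.355 -0.526 0.041 0 0 -72 0.6;-0.355 -0.526 0.041 0 0 -72 0.6;-0.355 -0.526 0.041 0 0 -72 0.6;-0.355 -0.526 0.041 0 0 -72 0.6'; python3 -c "
from h import *
rows(-.21,-.001,.2)"
```

```text
time_s: 1.3
position: [0.4809, -0.245, 0.2094]
tcp_rot: [[0.996, -0.092, 0.001], [-0.092, -0.996, -0.001], [0.001, 0.001, -1.0]]
force: [1.4, -0.4, -1.0]
opening: 0.602
t 1.3 tcp dock [-0.3156  0.0813] z 0.2094 F [ 1.44 -0.39 -1.03] open 0.6017019855093362
shift [ 0.0822 -0.1057  0.0094] rot [ 0.03 -0.04 -0.05]
```

```bash
python3 -m jog '0.082 -0.106 0.01 0 0 0 0.6;0.082 -0.106 0.01 0 0 0 0.6;0.082 -0.106 0.01 0 0 0 0.6;0.082 -0.106 0.01 0 0 0 0.6'
python3 - <<'E'
from h import *
rows(-.21,-.001,.1)
s=read_state()
p,d=capture('wrist'); cv2.imwrite('pics/w1.png',p[:,:,::-1]); print(camera_info('wrist'))
p,d=capture('top'); cv2.imwrite('pics/t1.png',p[:,:,::-1])
E
```

```text
time_s: 1.8
position: [0.571, -0.1479, 0.1991]
tcp_rot: [[0.996, -0.09, -0.001], [-0.09, -0.996, -0.0], [-0.001, 0.0, -1.0]]
force: [-0.8, 0.0, -1.0]
opening: 0.605
t 1.8 tcp dock [-0.2108  0.0004] z 0.1991 F [-0.83  0.03 -1.01] open 0.6051683850162828
shift [ 0.0015 -0.0008  0.0991] rot [0.02 0.04 0.01]
{'vfov': 65.70646984690485, 'cx': 318.0845880023724, 'cy': 242.63667156319096, 'tool_from_camera': array([[ 9.99999924e-01,  1.43969089e-04, -3.61030605e-04,
         8.86881124e-04],
       [-2.63682889e-05,  9.51858181e-01,  3.06538745e-01,
        -8.43630076e-02],
       [ 3.87782039e-04, -3.06538712e-01,  9.51858113e-01,
        -1.43365185e-01],
       [ 0.00000000e+00,  0.00000000e+00,  0.00000000e+00,
         1.00000000e+00]])}
```

View pics/w1.png

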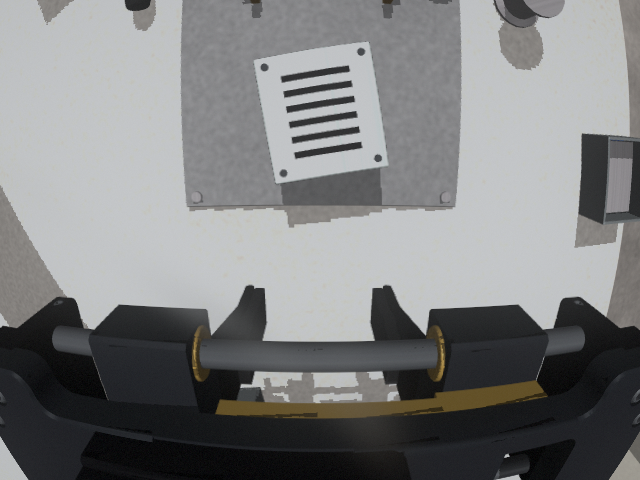

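View pics/t1.png

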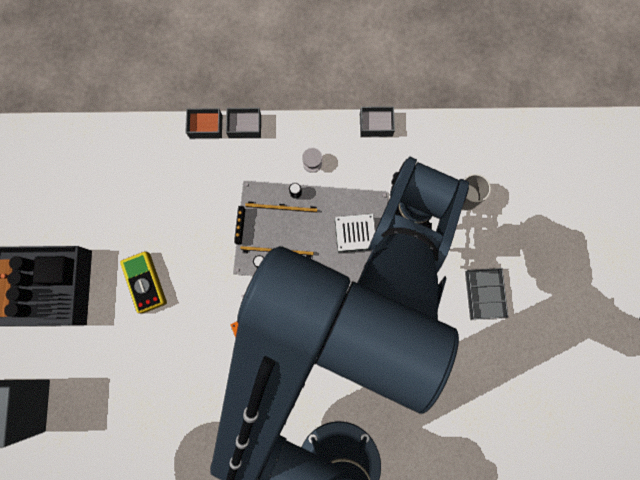

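Wrist view: the module is at (320,112), turned left, with its rear corners at (276,183) and (387,165). The plate's rear edge is at row 207, with corners at x=187 and 456. The rail ends show at (256,8) and (388,8). I'll turn these pixels into dock coordinates.

```bash
cat >> h.py <<'E'
def wonz(s,u,v,z):
    i=camera_info('wrist'); f=240/np.tan(np.radians(i['vfov']/2))
    x=(np.asarray(u,float)-i['cx']); y=(np.asarray(v,float)-i['cy']); r=np.hypot(x,y)+1e-9; a=r/f
    d=np.stack([np.sin(a)*x/r,np.sin(a)*y/r,np.cos(a)],-1); T=i['tool_from_camera']
    R=s['tcp_rot']@T[:3,:3]; o=s['position']+s['tcp_rot']@T[:3,3]; D=d@R.T
    return o+((z-o[2])/D[...,2])[...,None]*D
def wmod(s,p,thr=150,seed=None):
    g=p.mean(-1); m=(g>thr).astype(np.uint8); m=cv2.morphologyEx(m,cv2.MORPH_OPEN,np.ones((3,3)))
    n,l,st,ce=cv2.connectedComponentsWithStats(m,connectivity=4)
    for k in range(1,n):
        if 1500<st[k,4]<60000 and st[k,0]>150 and st[k,0]+st[k,2]<520:
            v,u=np.nonzero(l==k); X=w2d(wonz(s,u,v,.056)); r=cv2.minAreaRect((X*1000).astype(np.float32)); print('blob',st[k],[np.round(q,1) for q in r])
E
python3 - <<'E'
from h import *
s=read_state(); p=cv2.imread('pics/w1.png')[:,:,::-1]
for t in(150,170,190): wmod(s,p,t)
C=np.array([[255,60],[370,42],[387,165],[276,183]]); print('mod',w2d(wonz(s,C[:,0],C[:,1],.056)).round(4).tolist())
print('plate',w2d(wonz(s,np.array([187,456,181,461]),np.array([207,207,60,60]),.006)).round(4).tolist())
print('rail ends',w2d(wonz(s,np.array([251,262,383,394]),np.array([8.,8,8,8]),.022)).round(4).tolist())
cv2.imwrite('pics/w1c.png',cv2.resize(p[0:220,170:470],None,fx=2.6,fy=2.6)[:,:,::-1])
E
```

```text
blob [  254    42   135   141 11724] [array([-115.6,   -2.2]), array([99.2, 89.6]), np.float64(9.4)]
blob [  254    42   134   141 11266] [array([-115.5,   -2.2]), array([98.7, 88.8]), np.float64(9.4)]
blob [  255    42   132   141 10659] [array([-115.5,   -2.1]), array([98.1, 87.6]), np.float64(9.3)]
mod [[-0.0744, 0.0481], [-0.0605, -0.0393], [-0.157, -0.0533], [-0.1714, 0.0332]]
plate [[-0.2, 0.1271], [-0.2005, -0.1331], [-0.0587, 0.127], [-0.0587, -0.1324]]
rail ends [[-0.0194, 0.0577], [-0.0201, 0.0481], [-0.0199, -0.0557], [-0.0191, -0.0653]]
```

View pics/w1c.png

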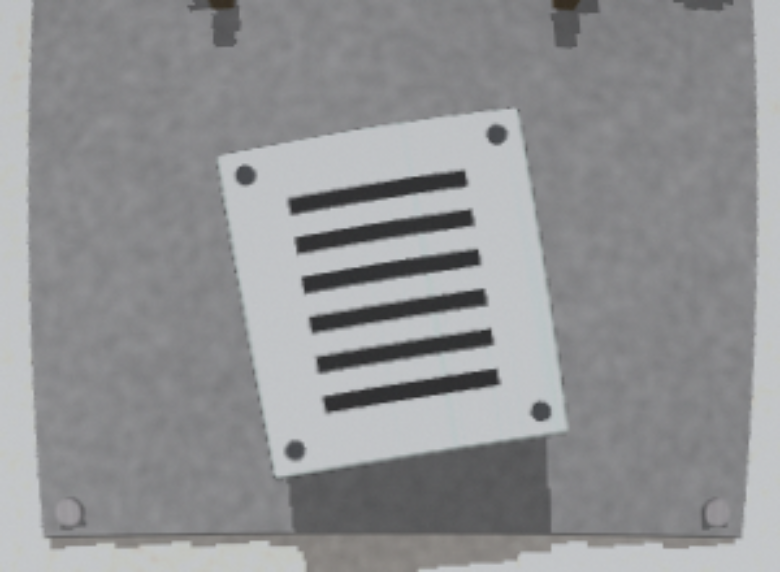

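Seen from the wrist, the plate is centred 2.7 mm to the right of my first estimate, and the scene camera agrees. I'll shift the dock frame by that. The module is then about centred and turned +9.4°. Next I'll lower the hand behind it.

```bash
sed -i 's/^ex=np/O0=1\nex=np/; s/^def d2w/O=O-0.0027*ey\ndef d2w/' h.py; python3 -c "
from h import *
rows(-.212,0,.050)"
```

```text
t 1.9 tcp dock [-0.2123  0.0039] z 0.1993 F [-0.51 -0.34  0.87] open 0.5972321784456757
shift [ 0.004  -0.0004  0.1493] rot [ 0.02  0.05 -0.15]
```

```bash
python3 -m jog '0.004 0 0.05 0 0 0 0.6;0.004 0 0.1 0 0 0 0.6;0.004 0 0.135 0 0 0 0.6;0.004 0 0.149 0 0 0 0.6;0.004 0 0.149 0 0 0 0.6'
python3 - <<'E'
from h import *
rows(-.185,0,.050)
p,d=capture('wrist'); cv2.imwrite('pics/w2.png',p[:,:,::-1])
E
```

```text
time_s: 2.52
position: [0.5743, -0.1498, 0.0501]
tcp_rot: [[0.996, -0.094, -0.001], [-0.094, -0.996, 0.0], [-0.001, -0.0, -1.0]]
force: [0.7, -0.3, 0.2]
opening: 0.601
t 2.525 tcp dock [-0.2124 -0.0004] z 0.0501 F [ 0.69 -0.26  0.21] open 0.6013275331986035
shift [-0.0005 -0.0274  0.0001] rot [-0.02  0.06 -0.19]
```

View pics/w2.png

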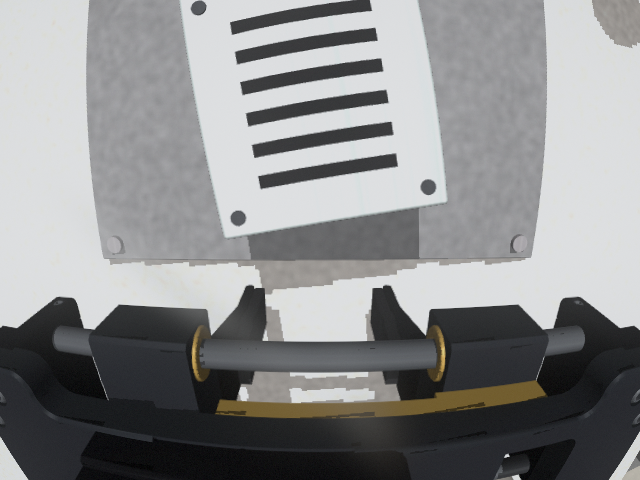

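The fingers (tips at (258,290) and (380,290)) straddle the middle of the rear face. Pushing forward slowly to square the module.

```bash
python3 -m jog '0 -0.01 0 0 0 0 0.6;0 -0.02 0 0 0 0 0.6;0 -0.027 0 0 0 0 0.6;0 -0.032 0 0 0 0 0.6;0 -0.037 0 0 0 0 0.6;0 -0.042 0 0 0 0 0.6;0 -0.047 0 0 0 0 0.6;0 -0.052 0 0 0 0 0.6'
python3 - <<'E'
from h import *
rows(-.145,0,.050)
s=read_state();p,d=capture('wrist'); cv2.imwrite('pics/w3.png',p[:,:,::-1]); wmod(s,p,170)
p,d=capture('top'); cv2.imwrite('pics/t3.png',p[:,:,::-1])
E
```

```text
time_s: 3.58
position: [0.5791, -0.0983, 0.0508]
tcp_rot: [[0.996, -0.09, -0.002], [-0.09, -0.996, -0.003], [-0.001, 0.003, -1.0]]
force: [-3.0, -5.7, 3.8]
opening: 0.601
t 3.575 tcp dock [-0.1607 -0.0004] z 0.0508 F [-2.95 -5.66  3.85] open 0.601019939915478
shift [-0.0004 -0.0157  0.0008] rot [0.16 0.08 0.06]
blob [  209    55   239   252 44872] [array([-98.6,  -6.3]), array([99.1, 89.4]), np.float64(1.8)]
```

View pics/w3.png

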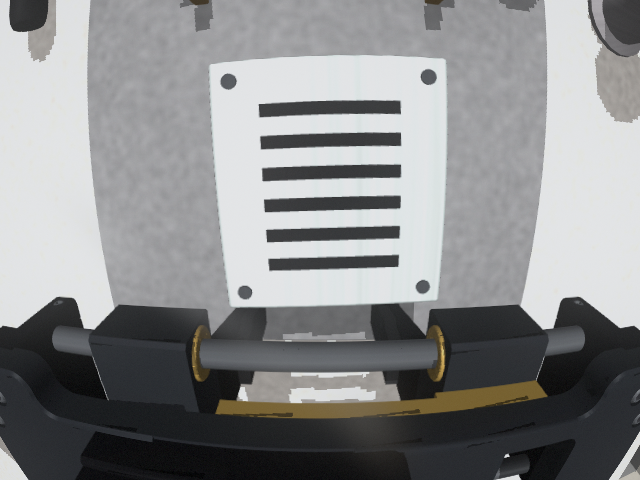

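It's nearly square now (1.8°), but its centre has drifted about 5–6 mm to the right. The fingers stick on its face, so I'll push on diagonally to carry it back to the centre before it enters the lane.

```bash
python3 -m jog '0 -0.004 0 0 0 0 0.6;0 -0.008 0 0 0 0 0.6;-0.001 -0.013 0 0 0 0 0.6;-0.002 -0.018 0 0 0 0 0.6;-0.003 -0.023 0 0 0 0 0.6;-0.004 -0.028 0 0 0 0 0.6;-0.005 -0.032 0 0 0 0 0.6;-0.006 -0.036 0 0 0 0 0.6'
python3 - <<'E'
from h import *
rows(-.08,0,.050)
s=read_state();p,d=capture('wrist'); cv2.imwrite('pics/w4.png',p[:,:,::-1]); wmod(s,p,170)
cv2.imwrite('pics/w4c.png',cv2.resize(p[0:330,60:580],None,fx=1.5,fy=1.5)[:,:,::-1])
E
```

```text
time_s: 4.68
position: [0.5781, -0.061, 0.0506]
tcp_rot: [[0.996, -0.092, 0.002], [-0.092, -0.996, -0.001], [0.002, 0.001, -1.0]]
force: [0.8, -5.3, 1.1]
opening: 0.598
t 4.675 tcp dock [-0.1236  0.0039] z 0.0506 F [ 0.8  -5.34  1.12] open 0.5980883461134914
shift [ 0.0038 -0.0436  0.0006] rot [ 0.05 -0.13 -0.1 ]
blob [  216    58   238   250 45076] [array([-62.8,  -3.6]), array([89.4, 99. ]), np.float64(89.9)]
```

View pics/w4c.png

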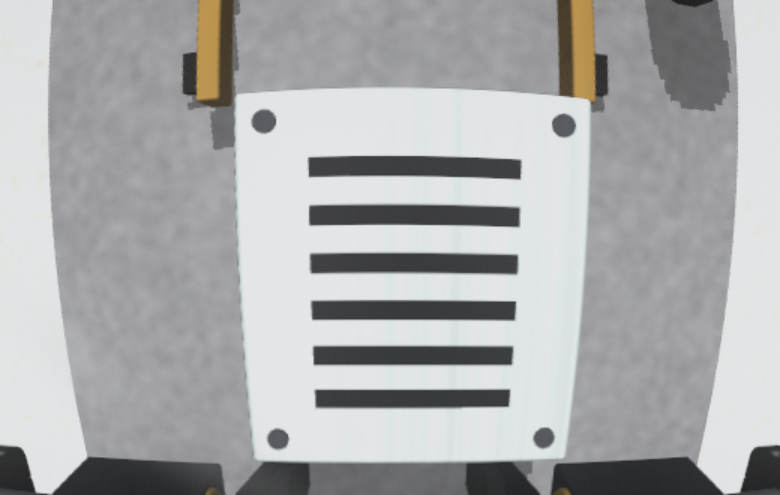

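Run:
```python
from h import *
p=cv2.imread('pics/w4.png'); s=read_state()
q=np.hstack([p[0:75,180:230],p[0:75,425:475]]); cv2.imwrite('pics/w4r.png',cv2.resize(q,None,fx=7.5,fy=7.5,interpolation=0))
g=p[:,:,::-1]
for v in(10,30,50):
  print(v,[tuple(int(c) for c in g[v,u]) for u in range(185,222,2)]); print([tuple(int(c) for c in g[v,u]) for u in range(428,465,2)])
```

```text
10 [(154, 154, 155), (154, 153, 155), (155, 154, 157), (160, 152, 142), (188, 147, 78), (187, 147, 78), (187, 149, 79), (188, 149, 79), (186, 147, 77), (187, 149, 80), (170, 135, 73), (88, 74, 49), (68, 57, 41), (67, 57, 39), (71, 60, 43), (91, 87, 82), (160, 160, 162), (162, 162, 164), (160, 161, 163)]
[(150, 150, 153), (151, 151, 153), (76, 63, 45), (74, 61, 42), (74, 62, 42), (74, 62, 42), (97, 80, 48), (177, 142, 74), (187, 146, 78), (187, 149, 79), (183, 146, 75), (183, 145, 76), (182, 143, 75), (174, 138, 72), (145, 143, 143), (143, 143, 146), (143, 144, 147), (148, 148, 149), (150, 149, 152)]
30 [(154, 154, 156), (153, 153, 155), (155, 155, 156), (163, 136, 89), (189, 151, 81), (190, 150, 83), (189, 150, 80), (189, 149, 80), (185, 147, 78), (186, 147, 78), (156, 125, 70), (71, 59, 43), (72, 62, 46), (69, 58, 43), (69, 59, 43), (97, 93, 90), (106, 107, 108), (161, 163, 164), (164, 163, 166)]
[(154, 154, 156), (154, 154, 157), (105, 98, 93), (75, 61, 44), (77, 65, 46), (75, 64, 46), (76, 65, 45), (166, 132, 72), (188, 149, 80), (187, 148, 80), (186, 146, 78), (184, 146, 79), (181, 145, 76), (178, 142, 76), (149, 136, 118), (155, 154, 156), (155, 155, 157), (157, 156, 157), (155, 155, 156)]
50 [(51, 51, 50), (54, 53, 52), (50, 50, 51), (154, 124, 72), (188, 150, 81), (187, 149, 80), (187, 149, 81), (187, 149, 81), (186, 148, 81), (185, 146, 78), (147, 117, 68), (71, 62, 47), (72, 62, 47), (72, 61, 46), (73, 61, 48), (106, 106, 106), (163, 162, 165), (164, 164, 165), (163, 164, 166)]
[(159, 159, 162), (160, 160, 162), (141, 138, 134), (77, 66, 49), (80, 68, 49), (78, 66, 49), (79, 69, 50), (152, 122, 70), (190, 151, 81), (188, 149, 82), (184, 148, 80), (184, 147, 79), (182, 145, 79), (179, 143, 80), (149, 119, 68), (51, 49, 50), (52, 51, 50), (50, 47, 49), (50, 49, 49)]
```

View pics/w4r.png

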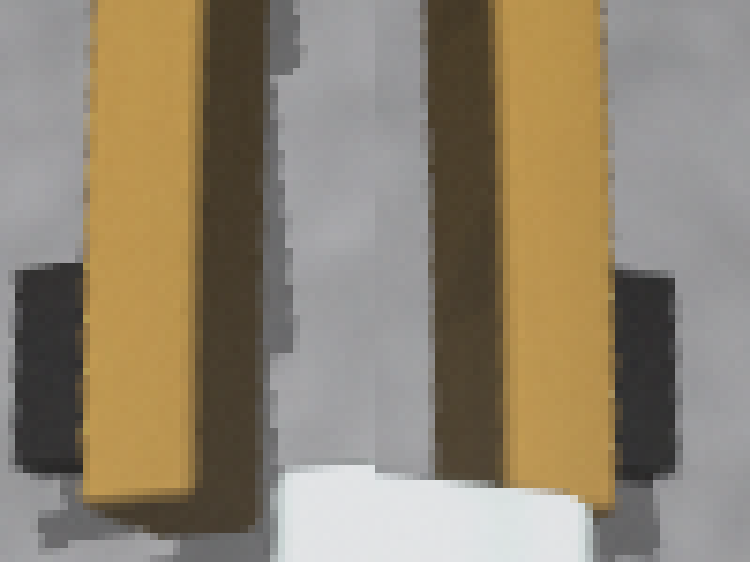

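Run:
```python
from h import *
s=read_state()
print(w2d(wonz(s,np.array([205.3,441.6,206.2,440.4,198]),np.array([50.,50,10,10,66]),.022)).round(4))
```

```text
[[ 0.0003  0.0555]
 [ 0.0007 -0.0548]
 [ 0.0208  0.0555]
 [ 0.0213 -0.0548]
 [-0.0073  0.0591]]
```

The rails' inner faces read +55.5 and -54.8 mm, so the frame is good. The module is at y≈-3.8 mm and square, with 6 mm clear of the right rail. I'll continue with a slight leftward drift.

```bash
python3 -m jog '-0.001 -0.006 0 0 0 0 0.6;-0.002 -0.012 0 0 0 0 0.6;-0.003 -0.018 0 0 0 0 0.6;-0.0035 -0.023 0 0 0 0 0.6;-0.004 -0.028 0 0 0 0 0.6;-0.0045 -0.033 0 0 0 0 0.6;-0.005 -0.038 0 0 0 0 0.6;-0.005 -0.042 0 0 0 0 0.6'
python3 - <<'E'
from h import *
rows(-.04,0.004,.050)
s=read_state();p,d=capture('wrist'); cv2.imwrite('pics/w5.png',p[:,:,::-1]); wmod(s,p,170)
cv2.imwrite('pics/w5c.png',cv2.resize(p[0:330,60:580],None,fx=1.5,fy=1.5)[:,:,::-1])
E
```

```text
time_s: 5.72
position: [0.5763, -0.0186, 0.0506]
tcp_rot: [[0.996, -0.092, 0.001], [-0.092, -0.996, -0.001], [0.001, 0.001, -1.0]]
force: [-1.0, -5.1, 1.7]
opening: 0.6
t 5.725 tcp dock [-0.0816  0.0096] z 0.0506 F [-0.97 -5.12  1.74] open 0.5998546332701625
shift [ 0.0055 -0.0416  0.0006] rot [ 0.05 -0.04 -0.07]
blob [  208    58   246   250 45277] [array([-20.8,   4.4]), array([94.6, 99. ]), np.float64(89.9)]
```

View pics/w5c.png

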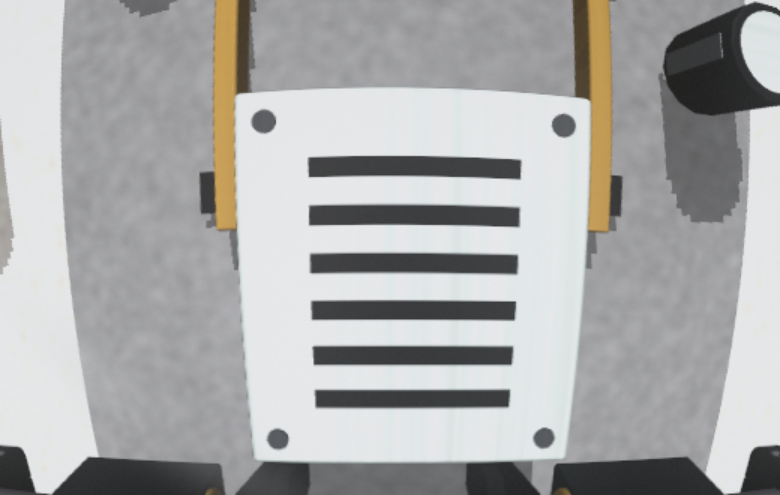

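The module is in the lane at y≈+2 mm and still square, unmoved relative to the fingers. The rails look symmetric about it. Pushing straight on.

```bash
python3 -m jog '0 -0.007 0 0 0 0 0.6;0 -0.014 0 0 0 0 0.6;0.0005 -0.021 0 0 0 0 0.6;0.001 -0.028 0 0 0 0 0.6;0.0015 -0.035 0 0 0 0 0.6;0.0015 -0.042 0 0 0 0 0.6;0.0015 -0.049 0 0 0 0 0.6;0.0015 -0.056 0 0 0 0 0.6'
python3 - <<'E'
from h import *
rows(0.03,0.008,.050)
s=read_state();p,d=capture('wrist'); cv2.imwrite('pics/w6.png',p[:,:,::-1]); wmod(s,p,200)
cv2.imwrite('pics/w6c.png',cv2.resize(p[0:330,60:580],None,fx=1.5,fy=1.5)[:,:,::-1])
E
```

```text
time_s: 6.78
position: [0.5824, 0.0369, 0.0506]
tcp_rot: [[0.996, -0.092, -0.001], [-0.092, -0.996, -0.001], [-0.0, 0.001, -1.0]]
force: [-0.6, -6.6, 1.5]
opening: 0.599
t 6.775 tcp dock [-0.0258  0.0084] z 0.0506 F [-0.58 -6.58  1.49] open 0.5986842178761539
shift [ 0.0004 -0.0558  0.0005] rot [ 0.06  0.02 -0.06]
blob [  217    58   237   250 43970] [array([35.1,  1. ]), array([88.8, 98.8]), np.float64(89.9)]
```

View pics/w6c.png

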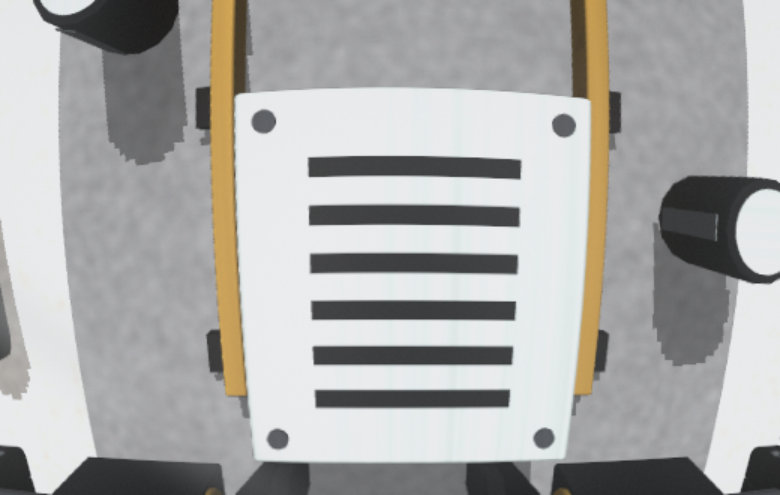

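```bash
python3 -m jog '0 -0.007 0 0 0 0 0.6;0 -0.014 0 0 0 0 0.6;0.0005 -0.021 0 0 0 0 0.6;0.0005 -0.028 0 0 0 0 0.6;0.0005 -0.035 0 0 0 0 0.6;0.0005 -0.042 0 0 0 0 0.6;0.0005 -0.049 0 0 0 0 0.6;0.0005 -0.056 0 0 0 0 0.6'
python3 - <<'E'
from h import *
rows(0.07,0.008,.050)
s=read_state();p,d=capture('wrist'); cv2.imwrite('pics/w7.png',p[:,:,::-1]); wmod(s,p,200)
cv2.imwrite('pics/w7c.png',cv2.resize(p[0:330,60:580],None,fx=1.5,fy=1.5)[:,:,::-1])
E
```

```text
time_s: 7.82
position: [0.5878, 0.0924, 0.0505]
tcp_rot: [[0.996, -0.092, -0.001], [-0.092, -0.996, -0.001], [-0.001, 0.001, -1.0]]
force: [-1.1, -7.1, 3.5]
opening: 0.601
t 7.825 tcp dock [0.03   0.0081] z 0.0505 F [-1.07 -7.1   3.5 ] open 0.6012907530721395
shift [ 0.     -0.04    0.0005] rot [ 0.08  0.06 -0.06]
blob [  217    58   237   250 44213] [array([90.8,  0.6]), array([88.8, 98.8]), np.float64(89.9)]
```

View pics/w7c.png

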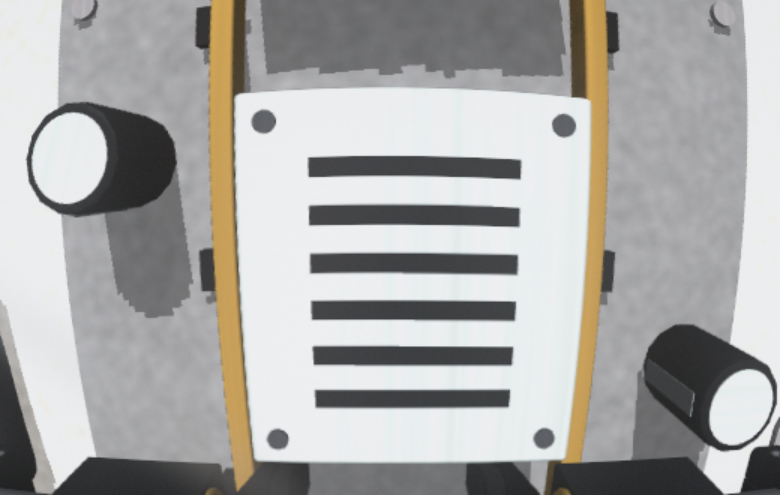

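```bash
python3 -m jog '0 -0.006 0 0 0 0 0.6;0 -0.012 0 0 0 0 0.6;0 -0.018 0 0 0 0 0.6;0 -0.023 0 0 0 0 0.6;0 -0.028 0 0 0 0 0.6;0 -0.032 0 0 0 0 0.6;0 -0.036 0 0 0 0 0.6;0 -0.039 0 0 0 0 0.6'
python3 - <<'E'
from h import *
rows(0.07,0.008,.050)
s=read_state();p,d=capture('wrist'); cv2.imwrite('pics/w8.png',p[:,:,::-1]); wmod(s,p,200)
cv2.imwrite('pics/w8c.png',cv2.resize(p[0:330,60:580],None,fx=1.5,fy=1.5)[:,:,::-1])
E
```

```text
time_s: 8.88
position: [0.5913, 0.131, 0.0505]
tcp_rot: [[0.996, -0.092, -0.001], [-0.092, -0.996, -0.001], [-0.001, 0.002, -1.0]]
force: [-1.1, -5.4, 3.8]
opening: 0.599
t 8.875 tcp dock [0.0688 0.0081] z 0.0505 F [-1.06 -5.39  3.78] open 0.598881134303143
shift [ 0.0001 -0.0012  0.0005] rot [ 0.09  0.08 -0.06]
blob [  217    59   237   249 44130] [array([129.6,   0.6]), array([88.8, 98.8]), np.float64(89.9)]
```

View pics/w8c.png

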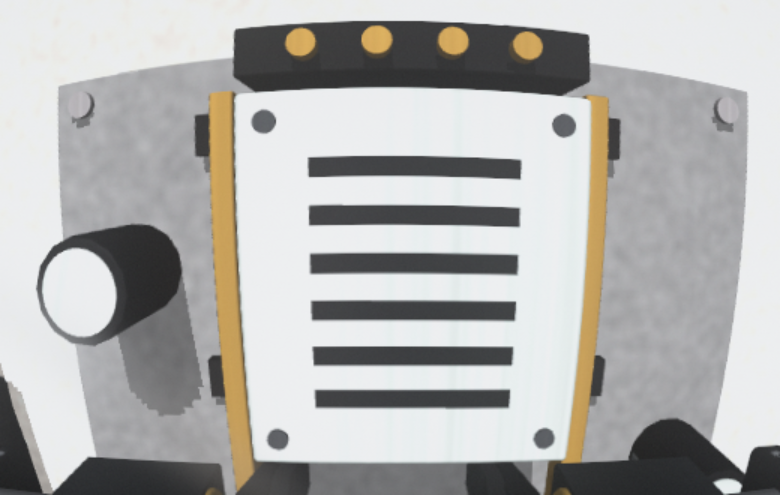

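Close to the stop block now. I'll creep forward and watch the force.

```bash
python3 -m jog '0 -0.002 0 0 0 0 0.6;0 -0.003 0 0 0 0 0.6;0 -0.004 0 0 0 0 0.6;0 -0.005 0 0 0 0 0.6'; python3 -m jog '0 -0.001 0 0 0 0 0.6;0 -0.002 0 0 0 0 0.6'
```

```text
time_s: 9.43
position: [0.5917, 0.1358, 0.0505]
tcp_rot: [[0.996, -0.092, -0.002], [-0.092, -0.996, -0.002], [-0.001, 0.002, -1.0]]
force: [-1.2, -7.5, 4.5]
opening: 0.602
time_s: 9.68
position: [0.5919, 0.1377, 0.0505]
tcp_rot: [[0.996, -0.092, -0.002], [-0.092, -0.996, -0.002], [-0.001, 0.002, -1.0]]
force: [-0.5, -6.6, 4.0]
opening: 0.603
```

```bash
for k in 1; do python3 -m jog '0 -0.0005 0 0 0 0 0.6;0 -0.001 0 0 0 0 0.6' | grep -E 'posi|force'; done; python3 -m jog '0 -0.0005 0 0 0 0 0.6;0 -0.001 0 0 0 0 0.6' | grep -E 'posi|force';  python3 -m jog '0 -0.0005 0 0 0 0 0.6;0 -0.001 0 0 0 0 0.6' | grep -E 'posi|force'
```

```text
position: [0.592, 0.1384, 0.0505]
force: [-0.9, -8.9, 4.7]
position: [0.592, 0.1385, 0.0505]
force: [-0.9, -12.3, 5.3]
position: [0.5921, 0.1385, 0.0506]
force: [-1.5, -14.9, 4.1]
```

The hand stopped at y=0.1385 while the force climbed from 7 to 15 N, so the module is against the stop block. Backing off straight and then lifting.

```bash
python3 -m jog '0 0.005 0 0 0 0 0.6;0 0.015 0 0 0 0 0.6;0 0.03 0 0 0 0 0.6;0 0.045 0 0 0 0 0.6;0 0.06 -0.03 0 0 0 0.6;0 0.08 -0.08 0 0 0 0.6;0 0.1 -0.13 0 0 0 0.6;0 0.1 -0.15 0 0 0 0.6'
python3 - <<'E'
from h import *
rows(0.07,0.008,.050)
s=read_state();p,d=capture('wrist'); cv2.imwrite('pics/w9.png',p[:,:,::-1]); wmod(s,p,200)
cv2.imwrite('pics/w9c.png',cv2.resize(p[0:330,150:490],None,fx=2,fy=2)[:,:,::-1])
p,d=capture('scene'); cv2.imwrite('pics/s9.png',p[:,:,::-1])
cv2.imwrite('pics/s9c.png',cv2.resize(p[180:360,200:440],None,fx=3,fy=3)[:,:,::-1])
E
```

```text
time_s: 11.42
position: [0.585, 0.0399, 0.2036]
tcp_rot: [[0.995, -0.095, 0.005], [-0.095, -0.996, -0.001], [0.005, 0.0, -1.0]]
force: [-1.0, 0.4, -0.1]
opening: 0.602
t 11.425 tcp dock [-0.0225  0.0062] z 0.2036 F [-0.99  0.41 -0.08] open 0.6020901632718897
shift [-0.003  -0.0925  0.1536] rot [ 0.01 -0.31 -0.24]
blob [ 265    0  116   95 8234] [array([127.2,   0.7]), array([79. , 88.6]), np.float64(0.1)]
```

View pics/w9c.png

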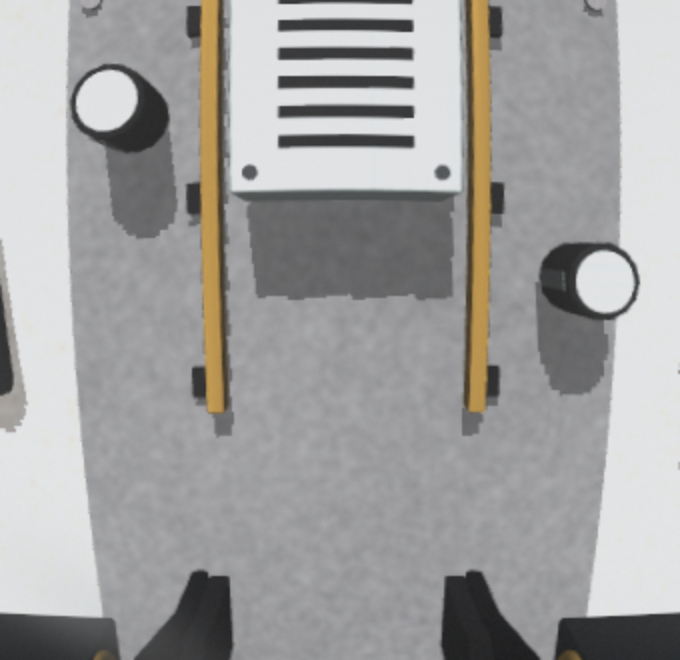

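View pics/s9c.png

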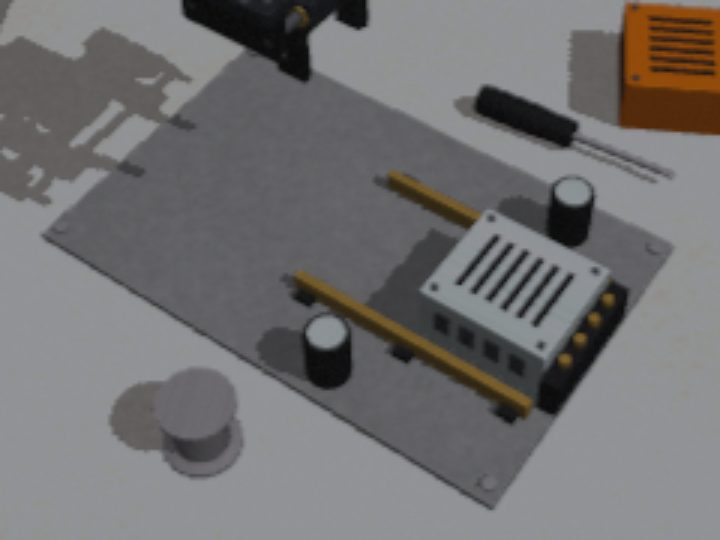

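The module is flush against the stop block, square, central and clear of both rails. The hand is up and clear, so I'm handing in.

```bash
python3 -c "
from rig import *
print(hand_in())"
```

```text
the job is handed in; nothing more can be done
None
```

I pushed the silver module home against the stop block with two half-open fingers and handed the job in at about 11.5 s. The orange look-alike, which the network ranked first as "module", was left alone.

- **Path:** Pushing the rear face squared the module but moved it about 5 mm off centre. I pushed diagonally to bring it back to the centre line as it reached the rails, then straight down the lane. The fingertips stayed about 9 mm above the rail tops.
- **At the stop:** The hand stopped advancing while the push force rose from about 7 N to 15 N. I then backed off and lifted clear.
- **Last checks:** The module is about 0.1° from square and about 0.7 mm off the lane's centre line. Its rear face is at 85–88 mm down the lane (85 is home). The scene view shows it flush with the block, the caps standing as before and nothing on the rails.
- **Disagreements:** The cameras differed by about 3 mm on the dock's position. I corrected this sideways from the wrist view. Along the lane I relied on the force at the stop, because the pictures alone could not settle those last 3 mm.

I did not measure how far any bystander had moved; I only saw in the pictures that the ones in view looked undisturbed.

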